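# Stand up the height master and zero the readout

### The job

The aluminium height block on the measuring stage has fallen over: stand it up on its foot, roughly in the middle of the stage's glass pane, setting it down gently, and let go of it. Then zero the readout: gently press the round key, then the square key, then the long bar key, one at a time, holding each fully down for a moment and letting it come back before the next. Do not press the cross-shaped key, and do not disturb the mug, the bottle or the wooden case.

Things in the scene. Friction and masses are not known exactly. Their poses are not given: they have to be found in the camera images.
- master: L-shaped aluminium height block, 130 mm tall standing; at the start it lies on its flat back on the stage, x up, z level, origin 38 mm above the glass. Origin: centre of its foot's underside; z runs from foot to head. Foot 76 (x) x 60 (y) x 16 mm (z). Post 36 mm wide (y), x from -38 (flat back) to +2 mm up to z = 100 mm; above that only x -38 to -18 mm, up to z = 130 mm.
- master_mid (a point): centre of mass of the height block (0.4 to 0.65 kg), inside its post at x = -12, z = 48 mm of the block's frame; axes as the block's. A good place to grip across the 36 mm width (y).
- glass_center (a point): centre of the upper face of the measuring stage: a fixed black plate 240 (x) x 260 (y) x 30 mm high with a flush pale glass pane 160 x 160 mm in its middle. z up, x and y along the plate's sides.
- console: readout console, fixed, 284 mm wide (y), dark on a white foot. Origin on the table under the middle of the key row, z up, x away from the operator. The key deck slopes 35 degrees, rising towards +x, 75 mm above the origin; it ends 54 mm down and 130 mm up the slope from the key row; a flush screen lies in it above the keys. Four keys in a row along y, 66 mm apart (y = -99, -33, 33, 99 mm).
- lamp_bar (a point): middle of the console's fixed lamp bar, an 8 mm round dark bar along y, 284 mm long, above the key row at x = -23 mm, z = 225 mm of the console; thin arms at its two ends run back and down to the top of the deck. The gripper's body does not fit past the bar upright: come in tilted from the robot's side, square to the key face.
- round_key (a joint): round key, 44 mm in diameter; white plastic, no marking. Joint value: metres pressed in, 0 = out, 0.010 = fully down; the spring needs 1.4 N to start, 4 N at 6 mm and 6 N fully down. It returns by itself. Each key sits in its own 62 mm square frame on the console; the four frames may stand in any order.
- round_key_top (a point): centre of the round key's top face when out; 13 to 14 mm above the deck. Its z axis points straight out of the key (35 degrees from vertical, leaning towards the robot), its y axis runs along the row of keys.
- square_key (a joint): square key, 42 x 42 mm; white plastic, no marking. Joint value: metres pressed in, 0 = out, 0.010 = fully down; the spring needs 1.4 N to start, 4 N at 6 mm and 6 N fully down. It returns by itself. Each key sits in its own 62 mm square frame on the console; the four frames may stand in any order.
- square_key_top (a point): centre of the square key's top face when out; 13 to 14 mm above the deck. Its z axis points straight out of the key (35 degrees from vertical, leaning towards the robot), its y axis runs along the row of keys.
- bar_key (a joint): long bar key, 52 mm along the row x 20 mm; white plastic, no marking. Joint value: metres pressed in, 0 = out, 0.010 = fully down; the spring needs 1.4 N to start, 4 N at 6 mm and 6 N fully down. It returns by itself. Each key sits in its own 62 mm square frame on the console; the four frames may stand in any order.
- bar_key_top (a point): centre of the bar key's top face when out; 13 to 14 mm above the deck. Its z axis points straight out of the key (35 degrees from vertical, leaning towards the robot), its y axis runs along the row of keys.
- round_key_module: fixed frame, 62 mm square, that carries the round key; origin on the table below the key's centre (75 mm below the deck), axes as the console's
- square_key_module: fixed frame, 62 mm square, that carries the square key; origin on the table below the key's centre (75 mm below the deck), axes as the console's
- bar_key_module: fixed frame, 62 mm square, that carries the bar key; origin on the table below the key's centre (75 mm below the deck), axes as the console's
- cross_key (a joint): cross-shaped key, 46 mm over its 14 mm wide arms (not to be pressed); white plastic, no marking. Joint value: metres pressed in, 0 = out, 0.010 = fully down; the spring needs 1.4 N to start, 4 N at 6 mm and 6 N fully down. It returns by itself. Each key sits in its own 62 mm square frame on the console; the four frames may stand in any order.
- cross_key_top (a point): centre of the cross-shaped key's top face when out; 13 to 14 mm above the deck. Its z axis points straight out of the key (35 degrees from vertical, leaning towards the robot), its y axis runs along the row of keys.
- mug: White mug, 80 mm across, 95 mm tall, origin at the centre of its underside. A bystander: leave it where it stands.
- cleaner: Grey bottle, 60 mm across, 150 mm tall, origin at the centre of its underside. A bystander: leave it where it stands.
- gauge_case: Wooden case, 70 (x) x 110 (y) x 35 mm, origin at the centre of its underside. A bystander: leave it where it stands.

How it is judged:
On the way, in this order (a step that is already met when the one before it is completed fails the run):
1. the block stands upright on its foot near the middle of the glass pane, let go (angle between master's own z axis and vertical below 0.06 rad and horizontal distance between master and glass_center below 0.045 m and z of master in the frame of glass_center between -0.004 and 0.004 m and linear speed of master below 0.02 m/s and contact force between the fingers and master below 0.1 N), for 0.3 s.
2. the round key is pressed fully down (more than 6 of its 10 mm) for 0.15 s, no other key is down by more than 1.5 mm, and the block still stands upright (value of joint round_key above 0.006 m and value of joint each of square_key, bar_key, cross_key below 0.0015 m and angle between master's own z axis and vertical below 0.06 rad), for 0.15 s.
3. the square key is pressed fully down (more than 6 of its 10 mm) for 0.15 s, no other key is down by more than 1.5 mm, and the block still stands upright (value of joint square_key above 0.006 m and value of joint each of round_key, bar_key, cross_key below 0.0015 m and angle between master's own z axis and vertical below 0.06 rad), for 0.15 s.
4. the bar key is pressed fully down (more than 6 of its 10 mm) for 0.15 s, no other key is down by more than 1.5 mm, and the block still stands upright (value of joint bar_key above 0.006 m and value of joint each of round_key, square_key, cross_key below 0.0015 m and angle between master's own z axis and vertical below 0.06 rad), for 0.15 s.
At the end, for the whole second after the job is handed in: The block stands on its foot on the glass, upright within 0.06 rad, its foot's centre within 45 mm of the pane's centre, at rest and let go; all four keys are out again (within 1.5 mm) (all of step 1 and angular speed of master below 0.05 rad/s and value of joint each of round_key, square_key, bar_key, cross_key below 0.0015 m); the robot touches nothing.
It fails at once if the cross-shaped key is pressed by more than 3 mm (value of joint cross_key above 0.003 m).
It fails at once if the fingers push a key harder than 45 N (contact force between the fingers and round_key_module above 45 N or contact force between the fingers and square_key_module above 45 N or contact force between the fingers and bar_key_module above 45 N).
It fails at once if the block is dropped (falls freely, touched by nothing, faster than 0.4 m/s: from about 8 mm or higher) (contact force between master and anything else below 0.02 N and linear speed of master above 0.4 m/s).
It fails at once if the mug, the bottle or the wooden case is moved by more than 20 mm (distance of any of mug, cleaner, gauge_case from where it was at the start of the episode above 0.02 m).
It also fails if it takes over 67 s, if anything falls off the work surface, if the arm or the gripper's body presses on something with over 40 N, if the wrist force passes 120 N, or if a joint passes its speed limit or range.

### The arm

A 6-joint arm with a two-finger parallel gripper is mounted at the origin on the work surface. World frame = base frame: x ahead of the robot, y to its left, z up, the work surface at z = 0. Lengths are in m, angles in rad, forces in N, time in s.
With the tool pointing down it reaches from about 0.325 to 0.875 m from the base axis. Payload 4.4 kg.
Tool frame: the origin (TCP) lies at the very end of the fingers, on their centre line; the grasp point (between the pads) lies bot.grip_depth behind it (bot.grip_depth is the distance from the TCP to the grasp point, in m); z points along the fingers, y is the line along which they close (so a half turn about z gives the same grasp; the last joint's range is limited). The gripper opens to 85 mm and grips with 20 to 120 N. Pads are 22 mm wide; open, the fingers measure 114 mm over their backs; the gripper's body (76 mm by 85 mm) begins 54 mm behind the grasp point. The pads swing forward as they close: fully open they stand 13 mm farther back than shut.
Start: joints at [-1.327, 0.207, 1.542, -0, 1.393, -0.15], TCP at [0.221, -0.531, 0.231] pointing down, gripper open.
Joint ranges: [-2.73, 2.73], [-0.86, 2.22], [0.23, 2.46], [-1.11, 4.25], [0.08, 2.63], [-2.82, 2.82]. Speed limits (rad/s): [2.79, 2.79, 3.14, 3.14, 3.14, 3.14].

### API

Orientations are given as a rotation vector (axis times angle).
In Python, from station import bot gives the robot as it stands.
- The arm moves only by the tool play_rows, never from a script. Its argument "rows" is a list of rows, each an object of numbers: "dx", "dy", "dz": the shift along the tool's x, y, z in cm; "rx", "ry", "rz": the turn, a rotation vector about the tool's x, y, z in rad. A call has 1 to 10 rows; each row is the pose to reach, as a shift and turn from the pose commanded when the call began, along the tool's axes at that moment; what a row does not reach only later rows make up. A row lasts 1/12 s, in which the tool goes at most 41.7 mm and 7.16 degrees, less where a joint would pass 70% of its speed; a pose out of reach is approached as far as the arm can. A call with a gripper value outside its range is refused whole. "hand" is the opening, from -1 (shut) to 1 (fully open), set as the call begins (left out, the last holds). The fingers move at their own pace and stop on an object; "force" is the grip in N (left out, the last holds). Time passes only in rows, so rows that repeat a pose let the fingers close. It gives the time, the measured TCP pose, the force, the opening and the grip force at its end, in the units of the state.
- bot.state(): the state, without advancing time (a new reading comes with each control period).
- bot.get_image(name): name is "scene" or "top"; returns a dict with "color" (480x640x3 uint8, blue, green, red), "z_map" (480x640 float32, m along the optical axis (not along the pixel's ray), 0 where there is no reading), "K" (3x3 intrinsics, pixels), "R" (3x3) and "t" (3): a world point X has camera coordinates R X + t. Camera axes: x right, y down, z forward; pixel columns grow to the right and rows downward; lengths in m; the calibration is good to about 2 mm. A picture is of the moment at which its call begins.
- bot.hand_in(): hands the job in; it is judged then, once.
Trained networks look in a picture, given as the dict that the camera call returned (one of the last four; its "shot" number tells which), for a name from the list of things; names that differ only in an ending like _2 or _b are one class to them, and where a whole thing is asked for, a point or a joint stands for the part that bears it (a point fixed in the world has none). Each returns a list of dicts, best first, with "score" (0 to 1); they miss things now and then, are a little off and sometimes report something else, mostly with a low value. They report only what shows in the picture. A call takes as long as a camera call.
- bot.find_in(picture, target): "location" ([x, y, z] in m, in world coordinates, good to about 4 mm: the middle of the surface that is visible of it).
- bot.place_of(picture, target): "location" ([x, y, z] in m, in world coordinates, good to about 4 mm: a listed point, or the origin of a listed thing).
The state is a dict: "time": time; "joint_positions": joint angles; "qd": joint speeds; "joint_efforts": joint torques, N m; "tcp_pos": TCP position; "orientation": TCP orientation; "contact_force": force on the tool from outside, world axes, zero at the start; "torque": the same for the moment, N m; "width": finger opening in m; "grasp_force": force on a finger pad.
Only numpy, scipy, OpenCV 4.12 (cv2) and the standard library are available. Lean on these libraries where they do the work, as an engineer would, in place of code of your own. Each camera call takes 0.05 s, during which the arm holds its last target. There are 200 camera calls.

## Working session

There is one attempt and no reset: what is moved stays moved. The work goes in short steps, Python scripts to look and compute and a tool call to move; the robot and the scene stay as the last step left them, time stands still between calls to the robot, and variables do not carry over. Pictures are saved under pics/ and viewed, at most 10 in all, crops included, and the job is handed in when it is done.

Besides the shell and the picture viewer there is one more tool, called after "Emit:" by a JSON object that holds its "api" and its "payload". play_rows: Moves the arm, as the interface text tells. Its arguments: {"type":"object","properties":{"rows":{"type":"array","items":{"type":"object","properties":{"dx":{"type":"number"},"dy":{"type":"number"},"dz":{"type":"number"},"rx":{"type":"number"},"ry":{"type":"number"},"rz":{"type":"number"}}}},"hand":{"type":"number"},"force":{"type":"number"}},"required":["rows"]}

```bash
mkdir -p pics; python3 - <<'E'
from station import bot
import cv2,numpy as np
s=bot.state(); print({k:np.round(v,3) for k,v in s.items()}, bot.grip_depth)
a=bot.get_image("scene"); b=bot.get_image("top")
cv2.imwrite("pics/s.png",a["color"]); cv2.imwrite("pics/t.png",b["color"])
for p,n in((a,"scene"),(b,"top")):
  for t in ["master","master_mid","glass_center","console","lamp_bar","round_key_top","square_key_top","bar_key_top","cross_key_top","mug","cleaner","gauge_case"]:
    r=bot.place_of(p,t); print(n,t,[(np.round(x["location"],3).tolist(),round(x["score"],2)) for x in r[:2]])
E
```

```text
{'time': np.float64(0.0), 'joint_positions': array([-1.327,  0.207,  1.543,  0.   ,  1.394, -0.151]), 'qd': array([-0.001, -0.   ,  0.001, -0.001, -0.001,  0.001]), 'joint_efforts': array([-1.0000e-03, -3.8304e+01, -2.9160e+01, -0.0000e+00,  1.1000e-02,
        0.0000e+00]), 'tcp_pos': array([ 0.221, -0.53 ,  0.23 ]), 'orientation': array([-3.078, -0.616,  0.   ]), 'contact_force': array([ 0.034, -0.731,  0.231]), 'torque': array([-0.026, -0.018,  0.   ]), 'grasp_force': np.float64(0.0), 'width': np.float64(0.085)} 0.0187
scene master [([0.496, -0.285, 0.069], 0.82)]
scene master_mid [([0.473, -0.246, 0.055], 0.83)]
scene glass_center [([0.516, -0.235, 0.031], 0.73)]
scene console [([0.472, 0.194, 0.001], 0.74)]
scene lamp_bar [([0.449, 0.197, 0.222], 0.92)]
scene round_key_top [([0.467, 0.295, 0.088], 0.49)]
scene square_key_top [([0.458, 0.158, 0.084], 0.54)]
scene bar_key_top [([0.769, 0.204, 0.001], 0.72), ([0.463, 0.227, 0.087], 0.55)]
scene cross_key_top [([0.77, 0.204, -0.004], 0.59), ([0.46, 0.096, 0.085], 0.54)]
scene mug [([0.782, 0.01, 0.002], 0.84)]
scene cleaner [([0.752, -0.145, 0.001], 0.9)]
scene gauge_case [([0.77, 0.204, 0.002], 0.75)]
top master [([0.494, -0.286, 0.066], 0.81)]
top master_mid [([0.471, -0.243, 0.06], 0.74)]
top glass_center [([0.518, -0.238, 0.027], 0.74)]
top console [([0.472, 0.192, -0.002], 0.74)]
top lamp_bar [([0.448, 0.195, 0.217], 0.74), ([0.467, 0.292, 0.088], 0.47)]
top round_key_top [([0.467, 0.292, 0.087], 0.87), ([0.77, 0.202, -0.001], 0.27)]
top square_key_top [([0.461, 0.165, 0.088], 0.92)]
top bar_key_top [([0.467, 0.229, 0.087], 0.54)]
top cross_key_top [([0.456, 0.1, 0.084], 0.52)]
top mug [([0.781, 0.01, -0.0], 0.79), ([0.464, 0.228, 0.087], 0.61)]
top cleaner []
top gauge_case [([0.77, 0.204, 0.002], 0.88)]
```

View pics/s.png

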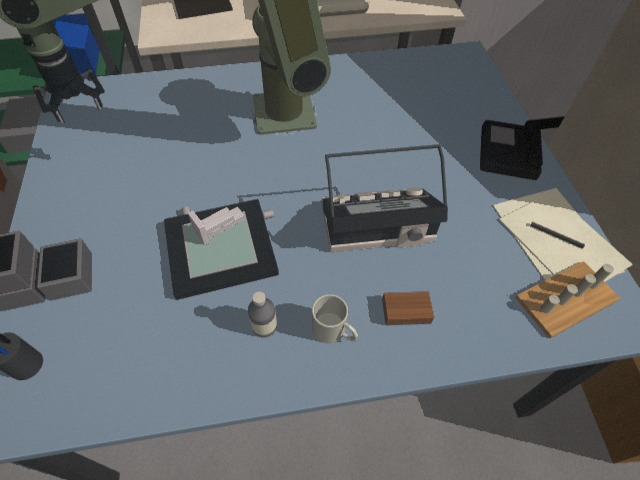

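View pics/t.png

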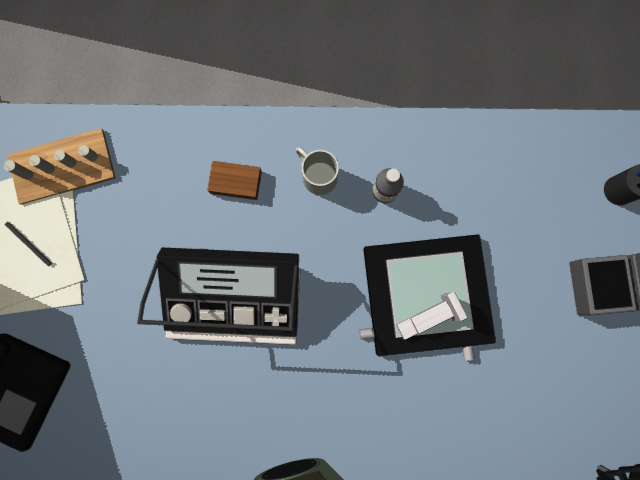

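The scene image shows the stage at about (220,245), with the block lying on it and its head at (190,215). The top image shows the keys from left to right: round (180,313), bar (212,313), square (244,315), cross (276,317). The block's foot is at (456,307) and its head at (403,328).

Next I'll fit the block's axis and check the grasp kinematics.

```bash
cat > h.py <<'E'
import numpy as np
from scipy.spatial.transform import Rotation as Ro
from station import bot
def cloud(p):
    v,u=np.mgrid[:480,:640]; z=p["z_map"]
    c=np.stack([u*z,v*z,z],-1)@np.linalg.inv(p["K"]).T
    return (c-p["t"])@p["R"]          # R^T (c-t)
def move(pos,R,n=None):
    """print tool-frame shift (cm) and rotvec from measured pose to target"""
    s=bot.state(); R0=Ro.from_rotvec(s["orientation"]).as_matrix()
    d=R0.T@(np.array(pos)-s["tcp_pos"])*100; r=Ro.from_matrix(R0.T@R).as_rotvec()
    print("d",d.round(2),"r",r.round(3),"rows",round(max(np.linalg.norm(d)/4.17,np.linalg.norm(r)/.125),1))
def ax(z,y):
    z=z/np.linalg.norm(z); y=y-z*(y@z); y=y/np.linalg.norm(y); return np.stack([np.cross(y,z),y,z],1)
def wrist(R,q1,q23):
    M=(Ro.from_euler('z',q1)*Ro.from_euler('y',q23)).as_matrix().T@R
    out=[]
    e=Ro.from_matrix(M).as_euler('ZYZ')
    for q in (e,[e[0]+np.pi,-e[1],e[2]+np.pi]): out.append(np.array([(q[0]+1.57)%6.283-1.57,q[1],(q[2]-np.pi/2+np.pi)%6.283-np.pi]).round(2))
    return out
E
python3 - <<'E'
from h import *
import cv2
print([m for m in dir(bot) if m[0]!='_'])
p=bot.get_image("top"); X=cloud(p); w=X[...,2]
roi=(abs(X[...,0]-.51)<.13)&(abs(X[...,1]+.24)<.12)&(p["z_map"]>0)
print("stage z",np.median(w[roi]))
for lo,hi in((.04,.058),(.06,.08),(.095,.115)):
    m=roi&(w>lo)&(w<hi); q=X[m]
    print(lo,m.sum(),np.median(q,0).round(4),[np.round(a,4) for a in cv2.minAreaRect((q[:,:2]*1000).astype(np.float32))])
hh=np.array([-.023,.0415,0]);
for h in (hh/np.linalg.norm(hh),):
    up=np.array([0,0,1.])
    for s in(1,-1):
        yb=s*np.array([h[1],-h[0],0]); R=ax(-h-up,yb)
        for q23 in(1.3,1.5,1.7): print(s,q23,wrist(R,-.4,q23))
E
```

```text
['Unreachable', 'find_in', 'get_image', 'grip_depth', 'hand_in', 'place_of', 'state']
stage z 0.028912587102342804
0.04 311 [ 0.4453 -0.1832  0.0485] [array([ 468.4373, -219.4316]), array([ 59.2639, 124.5745]), np.float64(21.2786)]
0.06 748 [ 0.4687 -0.2332  0.0686] [array([ 474.8498, -231.5893]), array([59.2755, 91.8888]), np.float64(19.1355)]
0.095 253 [ 0.4895 -0.2752  0.1036] [array([ 489.5948, -275.9326]), array([59.6104, 17.2724]), np.float64(27.5091)]
1 1.3 [array([-0.48,  1.22, -0.88]), array([ 2.66, -1.22,  2.26])]
1 1.5 [array([-0.53,  1.04, -0.78]), array([ 2.61, -1.04,  2.36])]
1 1.7 [array([-0.61,  0.87, -0.65]), array([ 2.54, -0.87,  2.5 ])]
-1 1.3 [array([-0.48,  1.22,  2.26]), array([ 2.66, -1.22, -0.88])]
-1 1.5 [array([-0.53,  1.04,  2.36]), array([ 2.61, -1.04, -0.78])]
-1 1.7 [array([-0.61,  0.87,  2.5 ]), array([ 2.54, -0.87, -0.65])]
```

```bash
cat >> h.py <<'E'
up=np.array([0,0,1.]); t=np.deg2rad(116.3); H=np.array([np.cos(t),np.sin(t),0])
RG=ax(-H-up,np.array([H[1],-H[0],0])); G=np.array([.472,-.241,.056])+.0187*RG[:,2]
E
python3 - <<'E'
from h import *
move(G-.10*RG[:,2],RG); move(G,RG)
E
```

```text
d [ 33.93 -22.84  11.78] r [-0.639 -0.599 -1.542] rows 14.2
d [ 34.39 -15.78  18.85] r [-0.639 -0.599 -1.542] rows 14.2
```

Emit:
{"api": "play_rows", "payload": {"rows": [{"dx":3.4,"dy":-2.3,"dz":0.3,"rx":-0.04,"ry":-0.04,"rz":-0.1},{"dx":6.8,"dy":-4.6,"dz":0.6,"rx":-0.08,"ry":-0.075,"rz":-0.195},{"dx":10,"dy":-7,"dz":1,"rx":-0.12,"ry":-0.115,"rz":-0.29},{"dx":13.5,"dy":-9,"dz":1.5,"rx":-0.16,"ry":-0.15,"rz":-0.39},{"dx":17,"dy":-11.5,"dz":2,"rx":-0.2,"ry":-0.19,"rz":-0.485},{"dx":20,"dy":-14,"dz":3,"rx":-0.24,"ry":-0.225,"rz":-0.58},{"dx":23.5,"dy":-16,"dz":4,"rx":-0.28,"ry":-0.26,"rz":-0.68},{"dx":27,"dy":-18,"dz":5,"rx":-0.32,"ry":-0.3,"rz":-0.775},{"dx":29,"dy":-20,"dz":6,"rx":-0.36,"ry":-0.34,"rz":-0.87},{"dx":30,"dy":-20.5,"dz":7,"rx":-0.4,"ry":-0.375,"rz":-0.97}], "hand": 1, "force": 60}}

```text
time: 2.18
tcp_pos: [0.4212, -0.2227, 0.1613]
orientation: [2.041, 1.715, -0.377]
contact_force: [-1.0, -2.0, -1.3]
width: 0.0855
grasp_force: 0.0
```

```bash
python3 - <<'E'
from h import *
move(G-.08*RG[:,2],RG); print(bot.state()["joint_positions"].round(2),bot.state()["time"])
E
```

```text
d [5.33 1.84 4.56] r [-0.231 -0.224 -0.565] rows 5.2
[-0.38 -0.03  2.06 -0.58  0.92  0.11] 2.1833
```

Emit:
{"api": "play_rows", "payload": {"rows": [{"dx":1,"dy":0.3,"dz":0.8,"rx":-0.04,"ry":-0.04,"rz":-0.1},{"dx":2,"dy":0.7,"dz":1.7,"rx":-0.08,"ry":-0.075,"rz":-0.195},{"dx":3,"dy":1.1,"dz":2.6,"rx":-0.12,"ry":-0.115,"rz":-0.29},{"dx":4,"dy":1.5,"dz":3.5,"rx":-0.16,"ry":-0.155,"rz":-0.39},{"dx":5.3,"dy":1.8,"dz":4.5,"rx":-0.2,"ry":-0.19,"rz":-0.48},{"dx":5.3,"dy":1.8,"dz":4.5,"rx":-0.231,"ry":-0.224,"rz":-0.565},{"dx":5.3,"dy":1.8,"dz":4.5,"rx":-0.231,"ry":-0.224,"rz":-0.565},{"dx":5.3,"dy":1.8,"dz":4.5,"rx":-0.231,"ry":-0.224,"rz":-0.565}]}}

```text
time: 2.85
tcp_pos: [0.4522, -0.2039, 0.1131]
orientation: [1.305, 2.07, -0.523]
contact_force: [-0.0, -0.2, 1.0]
width: 0.0853
grasp_force: 0.0
```

```bash
python3 - <<'E'
from h import *
import cv2
move(G,RG); print(bot.state()["joint_positions"].round(2),bot.state()["contact_force"])
p=bot.get_image("scene"); cv2.imwrite("pics/s2.png",cv2.resize(p["color"][150:330,120:360],(800,600)))
E
```

```text
d [0.85 0.21 8.9 ] r [-0.01  -0.024 -0.009] rows 2.1
[-0.26  0.06  2.21 -1.11  0.63  0.15] [-0.04846572 -0.20594666  1.02086049]
```

View pics/s2.png

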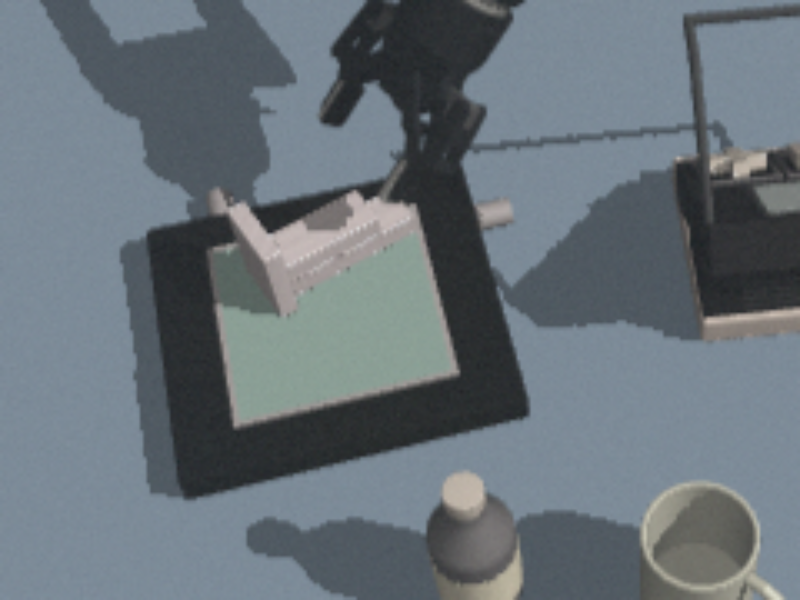

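The tool is at the upper left of the block, about (410,150) in the crop, and lined up with it. The block is unmoved at (290,250). Joint 4 is at its limit and should ease as the arm moves outward, so I'll advance in steps.

Emit:
{"api": "play_rows", "payload": {"rows": [{"dx":0.4,"dy":0.1,"dz":1.2,"ry":-0.01},{"dx":0.8,"dy":0.2,"dz":2.5,"ry":-0.02},{"dx":0.8,"dy":0.2,"dz":3.8,"ry":-0.02},{"dx":0.8,"dy":0.2,"dz":5,"ry":-0.02},{"dx":0.8,"dy":0.2,"dz":5,"ry":-0.02}]}}

```text
$.rows[0]: bad value
```

```bash
python3 - <<'E'
from h import *
move(G,RG); print(bot.state()["joint_positions"].round(2),bot.state()["contact_force"])
E
```

```text
d [0.91 0.18 8.9 ] r [-0.01  -0.023 -0.01 ] rows 2.1
[-0.26  0.06  2.21 -1.11  0.63  0.15] [ 0.77955089 -0.7465481  -0.20404078]
```

Emit:
{"api": "play_rows", "payload": {"rows": [{"dx":0.4,"dy":0.1,"dz":1.2,"rx":0,"ry":-0.01,"rz":0},{"dx":0.8,"dy":0.2,"dz":2.5,"rx":0,"ry":-0.02,"rz":0},{"dx":0.8,"dy":0.2,"dz":3.8,"rx":0,"ry":-0.02,"rz":0},{"dx":0.8,"dy":0.2,"dz":5,"rx":0,"ry":-0.02,"rz":0},{"dx":0.8,"dy":0.2,"dz":5,"rx":0,"ry":-0.02,"rz":0}]}}

```text
time: 3.32
tcp_pos: [0.4707, -0.2277, 0.0937]
orientation: [1.324, 2.092, -0.52]
contact_force: [0.2, 0.8, 0.2]
width: 0.0854
grasp_force: 0.0
```

```bash
python3 - <<'E'
from h import *
move(G,RG); print(bot.state()["joint_positions"].round(2),bot.state()["contact_force"])
E
```

```text
d [ 1.5  -0.38  5.51] r [-0.02  -0.051 -0.009] rows 1.4
[-0.32  0.15  2.16 -1.11  0.58  0.12] [0.23069997 0.79030874 0.20283298]
```

```bash
cat >> h.py <<'E'
from scipy.optimize import least_squares
def fkR(q): return (Ro.from_euler('z',q[0])*Ro.from_euler('y',q[1]+q[2])*Ro.from_euler('z',q[3])*Ro.from_euler('y',q[4])*Ro.from_euler('z',q[5]+np.pi/2)).as_matrix()
def fkp(q,P):
    a,L2,L3,Hh,d=P; R=fkR(q)
    r=a+L2*np.sin(q[1])+L3*np.sin(q[1]+q[2]); z=Hh+L2*np.cos(q[1])+L3*np.cos(q[1]+q[2])
    return np.array([r*np.cos(q[0]),r*np.sin(q[0]),z])+d*R[:,2]
LO=[-2.73,-.86,.23,-1.11,.08,-2.82]; HI=[2.73,2.22,2.46,4.25,2.63,2.82]
def ik(pos,R,P,q0):
    f=lambda q: np.r_[(fkp(q,P)-pos)*10,(fkR(q)-R).ravel()]
    best=None
    for s in [q0]+[np.random.default_rng(i).uniform(LO,HI) for i in range(12)]:
        o=least_squares(f,np.clip(s,np.array(LO)+1e-3,np.array(HI)-1e-3),bounds=(LO,HI))
        if best is None or o.cost<best.cost-1e-9: best=o
        if best.cost<1e-9: break
    return best.x.round(2),best.cost
E
python3 - <<'E'
from h import *
s=bot.state(); q=s["joint_positions"]
print(np.abs(fkR(q)-Ro.from_rotvec(s["orientation"]).as_matrix()).max())
D=[([-1.327,.207,1.542,0,1.393,-.15],[.221,-.531,.231],1),([-.38,-.03,2.06,-.58,.92,.11],[.4212,-.2227,.1613],.2),([-.26,.06,2.21,-1.11,.63,.15],[.4522,-.2039,.1131],.2),(q,s["tcp_pos"],1)]
o=least_squares(lambda P:np.concatenate([w*(fkp(np.array(q),P)-p) for q,p,w in D]+[1e-4*(P-[0,.45,.45,.3,.25])]),[0,.45,.45,.3,.25])
print(o.x.round(4),o.fun.round(4))
E
```

```text
6.661338147750939e-16
[0.1235 0.4309 0.3619 0.0136 0.1399] [-0.0838 -0.0204  0.0002 -0.0015 -0.0016  0.0003  0.0003  0.0014 -0.0006
  0.0007  0.0002 -0.0002  0.     -0.     -0.     -0.     -0.    ]
```

```bash
sed -i 's/a,L2,L3,Hh,d=P; R=fkR(q)/a,L2,L3,Hh,d,b=P; R=fkR(q)/; s/return np.array(\[r\*np.cos(q\[0\]),r\*np.sin(q\[0\]),z\])/return np.array([r*np.cos(q[0])-b*np.sin(q[0]),r*np.sin(q[0])+b*np.cos(q[0]),z])/' h.py
python3 - <<'E'
from h import *
s=bot.state(); q=s["joint_positions"]
D=[([-1.327,.207,1.542,0,1.393,-.15],[.221,-.531,.231],1),([-.38,-.03,2.06,-.58,.92,.11],[.4212,-.2227,.1613],.2),([-.26,.06,2.21,-1.11,.63,.15],[.4522,-.2039,.1131],.2),(q,s["tcp_pos"],1)]
for fixa in (1,1e-4):
  o=least_squares(lambda P:np.concatenate([w*(fkp(np.array(q),P)-p) for q,p,w in D]+[np.array([fixa,1e-3,1e-3,1e-3,1e-3,1e-4])*(P-[0,.45,.45,.3,.25,.08])]),[0,.45,.45,.3,.25,.08])
  print(o.x.round(4),o.fun.round(4))
print(q.tolist(),s["tcp_pos"])
E
```

```text
[-0.003   0.6303  0.4375 -0.0424  0.2643  0.0731] [-0.0156  0.008   0.0016 -0.0064  0.0044  0.0008  0.0006  0.0028  0.0003
  0.0191  0.0067 -0.0019 -0.003   0.0002 -0.     -0.0003  0.     -0.    ]
[-0.0673  0.8047  0.4692 -0.1782  0.29    0.0796] [-0.0086  0.007   0.0052 -0.0132  0.0061  0.0012 -0.0033  0.0024  0.0002
  0.0138  0.002  -0.0055 -0.      0.0004  0.     -0.0005  0.     -0.    ]
[-0.3178299699418443, 0.14666994353292712, 2.158714611027552, -1.1086092186031187, 0.5815774946670679, 0.12488511145508978] [ 0.47067257 -0.22766953  0.09367931]
```

```bash
cat > fit.py <<'E'
from h import *
import json
D=[([-1.327,.207,1.542,0,1.393,-.15],[.221,-.531,.231],1),([-.38,-.03,2.06,-.58,.92,.11],[.4212,-.2227,.1613],.2),([-.26,.06,2.21,-1.11,.63,.15],[.4522,-.2039,.1131],.2),([-0.31783,0.14667,2.158715,-1.1086,0.581577,0.124885],[.470673,-.22767,.09368],1)]
def F(q,P):
    L2,L3,Hh,d,b,f,e,g=P; y=lambda a:Ro.from_euler('y',a); z=lambda a:Ro.from_euler('z',a)
    return z(q[0]).apply([0,b,Hh]+y(q[1]).apply([0,0,L2]+y(q[2]).apply([e,0,L3]+z(q[3]).apply([0,f,0]+y(q[4]).apply([g,0,d])))))
if __name__=="__main__":
  for use in ([1,0,0,0],[0,1,0,0],[0,1,1,0],[0,1,0,1],[0,1,1,1],[1,0,1,0],[1,1,0,0],[1,0,0,1]):
    w=np.r_[1e-3,1e-3,1e-3,1e-3,[1e-4 if u else 10 for u in use]]; P0=np.r_[.43,.4,.2,.25,0,0,0,0]
    o=least_squares(lambda P:np.concatenate([w_*(F(q,P)-p) for q,p,w_ in D]+[w*(P-P0)]),P0)
    print(use,o.x.round(4),np.abs(o.fun[:12]).max().round(4))
E
python3 fit.py
```

```text
[1, 0, 0, 0] [ 6.231e-01  4.360e-01 -3.680e-02  2.631e-01  7.270e-02  2.000e-04
  1.000e-04  1.000e-04] 0.0193
[0, 1, 0, 0] [ 9.948e-01  3.821e-01 -4.004e-01  2.622e-01  3.000e-04  7.720e-02
 -1.000e-04 -2.000e-04] 0.0228
[0, 1, 1, 0] [ 1.1188e+00  3.2940e-01 -6.3540e-01  2.3510e-01  2.0000e-04  8.0200e-02
 -7.8700e-02 -1.0000e-04] 0.0245
[0, 1, 0, 1] [ 0.6268  0.3524  0.0353  0.3532 -0.      0.0861  0.     -0.0906] 0.0048
[0, 1, 1, 1] [ 0.5126  0.3687  0.2063  0.38    0.      0.0864  0.032  -0.1063] 0.0014
[1, 0, 1, 0] [ 0.451   0.5008  0.2881  0.3163  0.0863 -0.      0.0949 -0.    ] 0.0006
[1, 1, 0, 0] [ 0.7551  0.4156 -0.1541  0.2752  0.0524  0.0325  0.     -0.    ] 0.011
[1, 0, 0, 1] [ 7.756e-01  4.493e-01 -2.051e-01  2.378e-01  8.160e-02  0.000e+00
  1.000e-04  4.020e-02] 0.0124
```

```bash
cat >> h.py <<'E'
PP=[.451,.5008,.2881,.3163,.0863,0,.0949,0]
def fkp(q,P=None):
    from fit import F
    return F(q,PP)
def tool(az,el,s):   # z_t points to azimuth az, el rad below horizontal; s=+1: y_t left of it, -1 right
    h=np.array([np.cos(az),np.sin(az),0]); return ax(h*np.cos(el)-up*np.sin(el),s*np.array([-h[1],h[0],0]))
E
python3 - <<'E'
from h import *
q0=bot.state()["joint_positions"]
P=np.array([.472,-.241,.056]); az=np.deg2rad(-63.7)
for el in (45,50,55,60,65):
  for s in (1,-1):
    R=tool(az,np.deg2rad(el),s)
    for k in (0,.05,.1): print("grasp",el,s,k,*ik(P+(.0187-k)*R[:,2],R,None,q0))
for el in (25,30,35,40,45):
  for a in (-60,-30,0,30,60,90,120):
    for s in (1,-1):
      R=tool(np.deg2rad(a),np.deg2rad(el),s)
      x=np.array([-np.cos(np.deg2rad(a)),-np.sin(np.deg2rad(a)),0])
      r=ik(np.array([.517,-.237,.078])-.012*x+.0187*R[:,2],R,None,q0)
      if r[1]<1e-6: print("stand",el,a,s,r[0])
E
```

```text
grasp 45 1 0 [-0.4   0.27  2.11 -1.11  0.49  0.09] 0.014588108571384095
grasp 45 1 0.05 [-0.32  0.15  2.18 -1.11  0.56  0.13] 0.0055585530471959545
grasp 45 1 0.1 [-0.23  0.04  2.23 -1.11  0.65  0.17] 0.00042922257733351237
grasp 45 -1 0 [-0.42  0.32  2.25  4.25  0.45 -2.16] 0.019100192938323345
grasp 45 -1 0.05 [-0.26  0.21  2.13 -1.11  0.67 -2.82] 0.032130216978919254
grasp 45 -1 0.1 [-0.18  0.09  2.19 -1.11  0.73 -2.82] 0.017323158002322703
grasp 50 1 0 [-0.41  0.27  2.12 -1.11  0.46  0.08] 0.0014736055916277008
grasp 50 1 0.05 [-0.34  0.15  2.18 -1.07  0.53  0.08] 9.874161229480887e-22
grasp 50 1 0.1 [-0.28  0.02  2.2  -0.94  0.63 -0.03] 1.7816605352203302e-26
grasp 50 -1 0 [-0.48  0.23  2.12 -0.79  0.41  2.82] 0.01988586062299667
grasp 50 -1 0.05 [-0.42  0.1   2.16 -0.76  0.49  2.82] 0.014018228047640127
grasp 50 -1 0.1 [-0.35 -0.03  2.2  -0.72  0.6   2.82] 0.009452587901647512
grasp 55 1 0 [-0.43  0.26  2.11 -0.96  0.46 -0.08] 5.062471400135824e-21
grasp 55 1 0.05 [-0.38  0.13  2.14 -0.83  0.55 -0.19] 9.296817496982174e-25
grasp 55 1 0.1 [-0.33 -0.    2.16 -0.73  0.65 -0.28] 8.
[... 3718 characters left out ...]
7  1.94  1.89]
stand 40 120 -1 [-0.71  0.87  1.16  0.27  1.94 -1.25]
stand 45 -30 1 [-0.61  0.23  2.19  2.34  0.09  2.3 ]
stand 45 -30 -1 [-0.61  0.23  2.19  2.34  0.09 -0.84]
stand 45 0 1 [-0.86  0.27  2.13  1.32  0.58  2.75]
stand 45 0 -1 [-0.86  0.27  2.13  1.32  0.58 -0.39]
stand 45 30 1 [-0.95  0.4   1.93  0.99  1.    2.59]
stand 45 30 -1 [-0.95  0.4   1.93  0.99  1.   -0.55]
stand 45 60 1 [-0.92  0.56  1.67  0.73  1.35  2.41]
stand 45 60 -1 [-0.92  0.56  1.67  0.73  1.35 -0.73]
stand 45 90 1 [-0.83  0.71  1.41  0.5   1.65  2.19]
stand 45 90 -1 [-0.83  0.71  1.41  0.5   1.65 -0.95]
stand 45 120 1 [-0.7   0.82  1.22  0.25  1.85  1.89]
stand 45 120 -1 [-0.7   0.82  1.22  0.25  1.85 -1.25]
```

```bash
cat >> h.py <<'E'
RG=tool(np.deg2rad(-63.7),np.deg2rad(60),1); G=np.array([.472,-.241,.056])+.0187*RG[:,2]
E
python3 - <<'E'
from h import *
move(G-.07*RG[:,2],RG);move(G,RG)
E
```

```text
d [ 0.52 -0.5  -1.37] r [-0.019  0.211 -0.011] rows 1.7
d [ 1.98 -0.38  5.47] r [-0.019  0.211 -0.011] rows 1.7
```

Emit:
{"api": "play_rows", "payload": {"rows": [{"dx":0.2,"dy":-0.2,"dz":-0.7,"rx":-0.01,"ry":0.1,"rz":0},{"dx":0.5,"dy":-0.5,"dz":-1.4,"rx":-0.019,"ry":0.21,"rz":-0.01},{"dx":0.5,"dy":-0.5,"dz":-1.4,"rx":-0.019,"ry":0.21,"rz":-0.01},{"dx":0.5,"dy":-0.5,"dz":-1.4,"rx":-0.019,"ry":0.21,"rz":-0.01}]}}

```text
time: 3.65
tcp_pos: [0.4613, -0.2175, 0.1031]
orientation: [1.41, 2.266, -0.373]
contact_force: [-0.4, 0.6, -0.2]
width: 0.0852
grasp_force: 0.0
```

```bash
python3 - <<'E'
from h import *
move(G,RG); print(bot.state()["joint_positions"].round(2),fkp(bot.state()["joint_positions"])-bot.state()["tcp_pos"])
E
```

```text
d [ 0.14 -0.11  7.24] r [ 0.004  0.002 -0.003] rows 1.7
[-0.41  0.06  2.11 -0.57  0.63 -0.46] [ 0.00036506 -0.0001549  -0.00018994]
```

Good, and the kinematic model agrees to 0.4 mm. Next I'll descend and close.

Emit:
{"api": "play_rows", "payload": {"rows": [{"dx":0.1,"dy":-0.1,"dz":1.2,"rx":0,"ry":0,"rz":0},{"dx":0.1,"dy":-0.1,"dz":2.6,"rx":0,"ry":0,"rz":0},{"dx":0.1,"dy":-0.1,"dz":4,"rx":0,"ry":0,"rz":0},{"dx":0.1,"dy":-0.1,"dz":5.4,"rx":0,"ry":0,"rz":0},{"dx":0.1,"dy":-0.1,"dz":6.4,"rx":0,"ry":0,"rz":0},{"dx":0.1,"dy":-0.1,"dz":7.0,"rx":0,"ry":0,"rz":0},{"dx":0.1,"dy":-0.1,"dz":7.2,"rx":0,"ry":0,"rz":0},{"dx":0.1,"dy":-0.1,"dz":7.2,"rx":0,"ry":0,"rz":0}]}}

```text
time: 4.32
tcp_pos: [0.4741, -0.2482, 0.0377]
orientation: [1.409, 2.269, -0.378]
contact_force: [0.2, 0.8, -0.3]
width: 0.0854
grasp_force: 0.0
```

Emit:
{"api": "play_rows", "payload": {"rows": [{"dx":0,"dy":0,"dz":0,"rx":0,"ry":0,"rz":0},{"dx":0,"dy":0,"dz":0,"rx":0,"ry":0,"rz":0},{"dx":0,"dy":0,"dz":0,"rx":0,"ry":0,"rz":0},{"dx":0,"dy":0,"dz":0,"rx":0,"ry":0,"rz":0},{"dx":0,"dy":0,"dz":0,"rx":0,"ry":0,"rz":0},{"dx":0,"dy":0,"dz":0,"rx":0,"ry":0,"rz":0},{"dx":0,"dy":0,"dz":0,"rx":0,"ry":0,"rz":0},{"dx":0,"dy":0,"dz":0,"rx":0,"ry":0,"rz":0}], "hand": -1, "force": 70}}

```text
time: 4.98
tcp_pos: [0.4745, -0.248, 0.0391]
orientation: [1.407, 2.268, -0.378]
contact_force: [-2.9, 2.5, 6.0]
width: 0.0351
grasp_force: 71.3
```

```bash
python3 - <<'E'
from h import *
move(G+[0,0,.072],RG); print(bot.state()["joint_positions"].round(2))
E
```

```text
d [-3.82  0.09 -6.19] r [0.002 0.002 0.001] rows 1.7
[-0.46  0.24  2.08 -0.71  0.48 -0.34]
```

Gripped at 35 mm. Now the lift.

Emit:
{"api": "play_rows", "payload": {"rows": [{"dx":-0.3,"dy":0,"dz":-0.5,"rx":0,"ry":0,"rz":0},{"dx":-0.8,"dy":0,"dz":-1.3,"rx":0,"ry":0,"rz":0},{"dx":-1.4,"dy":0,"dz":-2.3,"rx":0,"ry":0,"rz":0},{"dx":-2,"dy":0,"dz":-3.3,"rx":0,"ry":0,"rz":0},{"dx":-2.6,"dy":0,"dz":-4.3,"rx":0,"ry":0,"rz":0},{"dx":-3.2,"dy":0,"dz":-5.3,"rx":0,"ry":0,"rz":0},{"dx":-3.8,"dy":0,"dz":-6.2,"rx":0,"ry":0,"rz":0},{"dx":-3.8,"dy":0,"dz":-6.2,"rx":0,"ry":0,"rz":0}]}}

```text
time: 5.65
tcp_pos: [0.4755, -0.2496, 0.1122]
orientation: [1.408, 2.267, -0.376]
contact_force: [1.2, -0.1, -4.6]
width: 0.0355
grasp_force: 70.9
```

```bash
cat >> h.py <<'E'
# pose at angle th of the tilt-up: grasp point at Q
def tilt(th,Q):
    R=RG@Ro.from_rotvec([0,th,0]).as_matrix(); return np.array(Q)+.0187*R[:,2],R
h=H
Q1=np.array([.517,-.237,.03])+[0,0,.048]+.012*h   # block x -> -h, so offset -12*x = +12 h
E
python3 - <<'E'
from h import *
q=bot.state()["joint_positions"]
Q0=np.array([.472,-.241,.130])
for i in range(1,6):
    f=i/5; p,R=tilt(1.5708*f,Q0+f*(Q1+[0,0,.05]-Q0)); r=ik(p,R,None,q); q=r[0]; print(r); move(p,R)
E
```

```text
(array([-0.56,  0.17,  1.87, -0.14,  0.93, -0.95]), np.float64(2.4639811217362016e-22))
d [ 0.44  0.91 -0.14] r [0.003 0.316 0.   ] rows 2.5
(array([-0.64,  0.32,  1.67,  0.05,  1.24, -1.11]), np.float64(1.389222815841745e-26))
d [ 0.9   1.76 -0.33] r [0.003 0.631 0.001] rows 5.0
(array([-0.69,  0.5 ,  1.47,  0.17,  1.56, -1.18]), np.float64(1.6595199070400383e-28))
d [ 1.26  2.6  -0.67] r [0.003 0.945 0.001] rows 7.6
(array([-0.72,  0.7 ,  1.28,  0.27,  1.85, -1.2 ]), np.float64(1.1688083646497257e-29))
d [ 1.47  3.44 -1.11] r [2.000e-03 1.259e+00 1.000e-03] rows 10.1
(array([-0.74,  0.9 ,  1.1 ,  0.38,  2.13, -1.17]), np.float64(1.1857289688435297e-26))
d [ 1.5   4.29 -1.6 ] r [0.002 1.573 0.002] rows 12.6
```

Emit:
{"api": "play_rows", "payload": {"rows": [{"dx":0.05,"dy":0.1,"dz":0,"rx":0,"ry":0.04,"rz":0},{"dx":0.15,"dy":0.3,"dz":0,"rx":0,"ry":0.12,"rz":0},{"dx":0.3,"dy":0.6,"dz":-0.1,"rx":0,"ry":0.21,"rz":0},{"dx":0.44,"dy":0.9,"dz":-0.14,"rx":0,"ry":0.31,"rz":0},{"dx":0.6,"dy":1.2,"dz":-0.2,"rx":0,"ry":0.42,"rz":0},{"dx":0.75,"dy":1.5,"dz":-0.27,"rx":0,"ry":0.52,"rz":0},{"dx":0.9,"dy":1.76,"dz":-0.33,"rx":0,"ry":0.63,"rz":0},{"dx":1.05,"dy":2.1,"dz":-0.45,"rx":0,"ry":0.74,"rz":0},{"dx":1.17,"dy":2.35,"dz":-0.55,"rx":0,"ry":0.84,"rz":0},{"dx":1.26,"dy":2.6,"dz":-0.67,"rx":0,"ry":0.945,"rz":0}]}}

```text
time: 6.48
tcp_pos: [0.4921, -0.2257, 0.1095]
orientation: [-1.457, -2.35, -0.314]
contact_force: [0.4, -0.7, -6.6]
width: 0.0349
grasp_force: 70.5
```

```bash
python3 - <<'E'
from h import *
for f in (.8,1):
    p,R=tilt(1.5708*f,np.array([.472,-.241,.130])*(1-f)+f*(Q1+[0,0,.05])); move(p,R)
p,R=tilt(1.5708,Q1+[0,0,.05]); move(p,R)
E
```

```text
d [ 0.59  0.89 -0.28] r [-0.     0.309  0.001] rows 2.5
d [ 1.01  1.73 -0.54] r [-0.     0.624  0.001] rows 5.0
d [ 1.01  1.73 -0.54] r [-0.     0.624  0.001] rows 5.0
```

Emit:
{"api": "play_rows", "payload": {"rows": [{"dx":0.2,"dy":0.3,"dz":-0.1,"rx":0,"ry":0.1,"rz":0},{"dx":0.4,"dy":0.6,"dz":-0.2,"rx":0,"ry":0.2,"rz":0},{"dx":0.6,"dy":0.9,"dz":-0.3,"rx":0,"ry":0.31,"rz":0},{"dx":0.75,"dy":1.2,"dz":-0.4,"rx":0,"ry":0.41,"rz":0},{"dx":0.9,"dy":1.5,"dz":-0.5,"rx":0,"ry":0.51,"rz":0},{"dx":1,"dy":1.7,"dz":-0.54,"rx":0,"ry":0.59,"rz":0},{"dx":1,"dy":1.7,"dz":-0.54,"rx":0,"ry":0.624,"rz":0},{"dx":1,"dy":1.7,"dz":-0.54,"rx":0,"ry":0.624,"rz":0},{"dx":1,"dy":1.7,"dz":-0.54,"rx":0,"ry":0.624,"rz":0}]}}

```text
time: 7.23
tcp_pos: [0.504, -0.2116, 0.1169]
orientation: [-1.145, -1.843, -0.657]
contact_force: [0.5, 0.1, -5.3]
width: 0.0352
grasp_force: 70.9
```

```bash
python3 - <<'E'
from h import *
import cv2
p,R=tilt(1.5708,Q1); move(p,R); print(bot.state()["joint_positions"].round(2))
a=bot.get_image("scene"); cv2.imwrite("pics/s3.png",cv2.resize(a["color"][120:330,100:380],(800,600)))
for n in("scene","top"):
    a=bot.get_image(n); print([bot.place_of(a,t)[:1] for t in("master","master_mid","glass_center")])
E
```

```text
d [-4.18  0.05  2.4 ] r [-0.001  0.004 -0.   ] rows 1.2
[-0.74  0.89  1.11  0.37  2.12 -1.17]
[[{'location': [0.5194, -0.2359, 0.0739], 'score': 0.61}], [{'location': [0.5129, -0.2304, 0.1228], 'score': 0.84}], [{'location': [0.5139, -0.2348, 0.0301], 'score': 0.97}]]
[[{'location': [0.519, -0.2397, 0.0754], 'score': 0.91}], [{'location': [0.5125, -0.2266, 0.1279], 'score': 0.84}], [{'location': [0.4722, 0.1617, -0.0001], 'score': 0.17}]]
```

View pics/s3.png

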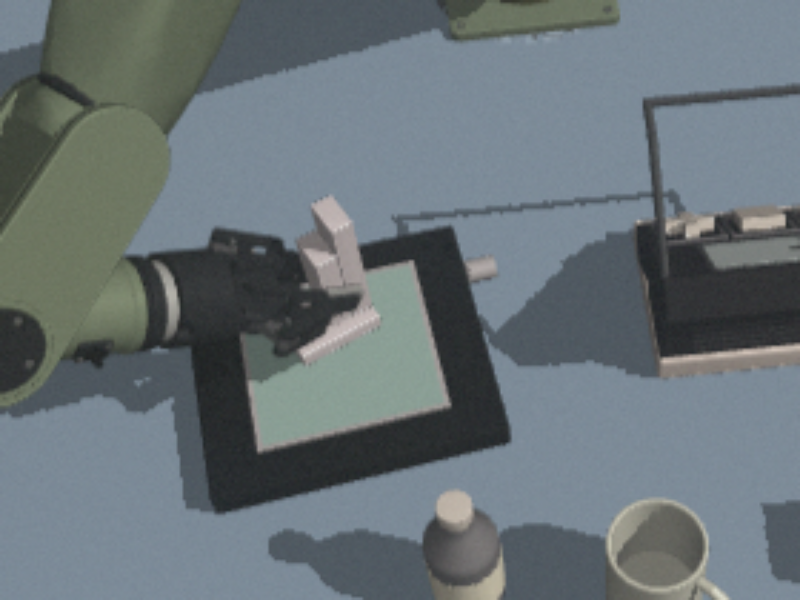

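The block hangs upright at (340,270) in the crop, over the pane, with its foot about 45 mm above the glass. I'll lower it 4 cm, then go down in small steps.

Emit:
{"api": "play_rows", "payload": {"rows": [{"dx":-0.4,"dy":0,"dz":0.23,"rx":0,"ry":0,"rz":0},{"dx":-1.1,"dy":0,"dz":0.63,"rx":0,"ry":0,"rz":0},{"dx":-1.9,"dy":0,"dz":1.1,"rx":0,"ry":0,"rz":0},{"dx":-2.7,"dy":0,"dz":1.55,"rx":0,"ry":0,"rz":0},{"dx":-3.2,"dy":0,"dz":1.85,"rx":0,"ry":0,"rz":0},{"dx":-3.47,"dy":0,"dz":2,"rx":0,"ry":0,"rz":0},{"dx":-3.47,"dy":0,"dz":2,"rx":0,"ry":0,"rz":0},{"dx":-3.47,"dy":0,"dz":2,"rx":0,"ry":0,"rz":0}]}}

```text
time: 8.35
tcp_pos: [0.5043, -0.2116, 0.0792]
orientation: [-1.142, -1.843, -0.659]
contact_force: [-0.1, 0.1, -6.0]
width: 0.0349
grasp_force: 70.9
```

Emit:
{"api": "play_rows", "payload": {"rows": [{"dx":-0.09,"dy":0,"dz":0.05,"rx":0,"ry":0,"rz":0},{"dx":-0.17,"dy":0,"dz":0.1,"rx":0,"ry":0,"rz":0},{"dx":-0.26,"dy":0,"dz":0.15,"rx":0,"ry":0,"rz":0},{"dx":-0.35,"dy":0,"dz":0.2,"rx":0,"ry":0,"rz":0},{"dx":-0.35,"dy":0,"dz":0.2,"rx":0,"ry":0,"rz":0}]}}

```text
time: 8.77
tcp_pos: [0.5044, -0.2117, 0.0754]
orientation: [-1.143, -1.844, -0.659]
contact_force: [-0.6, 0.6, -5.3]
width: 0.0353
grasp_force: 70.9
```

Emit:
{"api": "play_rows", "payload": {"rows": [{"dx":-0.09,"dy":0,"dz":0.05,"rx":0,"ry":0,"rz":0},{"dx":-0.17,"dy":0,"dz":0.1,"rx":0,"ry":0,"rz":0},{"dx":-0.26,"dy":0,"dz":0.15,"rx":0,"ry":0,"rz":0},{"dx":-0.26,"dy":0,"dz":0.15,"rx":0,"ry":0,"rz":0},{"dx":-0.26,"dy":0,"dz":0.15,"rx":0,"ry":0,"rz":0}]}}

```text
time: 9.18
tcp_pos: [0.5043, -0.2117, 0.0723]
orientation: [-1.143, -1.843, -0.659]
contact_force: [0.9, 0.3, -5.6]
width: 0.0351
grasp_force: 70.9
```

Emit:
{"api": "play_rows", "payload": {"rows": [{"dx":-0.04,"dy":0,"dz":0.025,"rx":0,"ry":0,"rz":0},{"dx":-0.09,"dy":0,"dz":0.05,"rx":0,"ry":0,"rz":0},{"dx":-0.13,"dy":0,"dz":0.075,"rx":0,"ry":0,"rz":0},{"dx":-0.13,"dy":0,"dz":0.075,"rx":0,"ry":0,"rz":0}]}}

```text
time: 9.52
tcp_pos: [0.5045, -0.2118, 0.0715]
orientation: [-1.143, -1.844, -0.659]
contact_force: [-0.2, -1.0, -3.7]
width: 0.0354
grasp_force: 71.3
```

Force is starting to unload at about z=0.0715, so I'll lower another 1 mm.

Emit:
{"api": "play_rows", "payload": {"rows": [{"dx":-0.04,"dy":0,"dz":0.025,"rx":0,"ry":0,"rz":0},{"dx":-0.09,"dy":0,"dz":0.05,"rx":0,"ry":0,"rz":0},{"dx":-0.09,"dy":0,"dz":0.05,"rx":0,"ry":0,"rz":0},{"dx":-0.09,"dy":0,"dz":0.05,"rx":0,"ry":0,"rz":0}]}}

```text
time: 9.85
tcp_pos: [0.5045, -0.2118, 0.0714]
orientation: [-1.142, -1.843, -0.659]
contact_force: [-0.7, 0.1, 3.9]
width: 0.0351
grasp_force: 71.4
```

Emit:
{"api": "play_rows", "payload": {"rows": [{"dx":0,"dy":0,"dz":0,"rx":0,"ry":0,"rz":0},{"dx":0,"dy":0,"dz":0,"rx":0,"ry":0,"rz":0},{"dx":0,"dy":0,"dz":0,"rx":0,"ry":0,"rz":0}], "hand": -1, "force": 20}}

```text
time: 10.1
tcp_pos: [0.5045, -0.2118, 0.0714]
orientation: [-1.142, -1.843, -0.659]
contact_force: [1.0, 0.5, 5.6]
width: 0.0355
grasp_force: 71.5
```

Emit:
{"api": "play_rows", "payload": {"rows": [{"dx":0,"dy":0,"dz":0,"rx":0,"ry":0,"rz":0},{"dx":0,"dy":0,"dz":0,"rx":0,"ry":0,"rz":0},{"dx":0,"dy":0,"dz":0,"rx":0,"ry":0,"rz":0},{"dx":0,"dy":0,"dz":0,"rx":0,"ry":0,"rz":0},{"dx":0,"dy":0,"dz":0,"rx":0,"ry":0,"rz":0},{"dx":0,"dy":0,"dz":0,"rx":0,"ry":0,"rz":0},{"dx":0,"dy":0,"dz":0,"rx":0,"ry":0,"rz":0},{"dx":0,"dy":0,"dz":0,"rx":0,"ry":0,"rz":0}], "hand": 1}}

```text
time: 10.77
tcp_pos: [0.5044, -0.2118, 0.0699]
orientation: [-1.143, -1.844, -0.659]
contact_force: [0.5, -0.4, 1.5]
width: 0.085
grasp_force: 0.0
```

```bash
python3 - <<'E'
from h import *
import cv2
a=bot.get_image("scene"); cv2.imwrite("pics/s4.png",cv2.resize(a["color"][120:330,100:380],(800,600)))
print([bot.place_of(a,t)[:1] for t in("master","master_mid","glass_center")])
E
```

```text
[[{'location': [0.5162, -0.2396, 0.0313], 'score': 0.86}], [{'location': [0.5123, -0.2294, 0.0798], 'score': 0.92}], [{'location': [0.5164, -0.2361, 0.0288], 'score': 0.76}]]
```

View pics/s4.png

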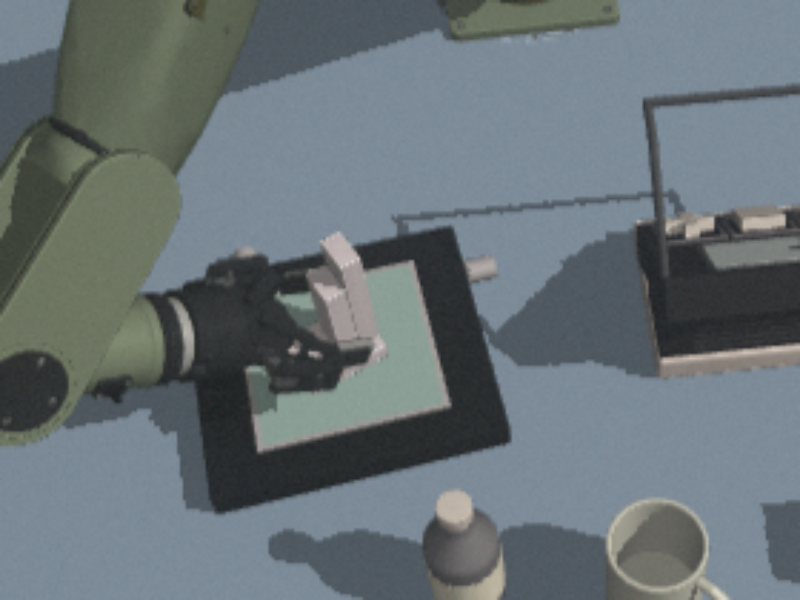

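The block stands upright and released at (345,300) in the crop. I'll retreat and plan the key poses.

Emit:
{"api": "play_rows", "payload": {"rows": [{"dx":0,"dy":0,"dz":-0.5,"rx":0,"ry":0,"rz":0},{"dx":0,"dy":0,"dz":-1.5,"rx":0,"ry":0,"rz":0},{"dx":0,"dy":0,"dz":-3,"rx":0,"ry":0,"rz":0},{"dx":0,"dy":0,"dz":-5,"rx":0,"ry":0,"rz":0},{"dx":0,"dy":0,"dz":-7.5,"rx":0,"ry":0,"rz":0},{"dx":2,"dy":0,"dz":-10,"rx":0,"ry":0,"rz":0},{"dx":5,"dy":0,"dz":-12,"rx":0,"ry":0,"rz":0},{"dx":8.5,"dy":0,"dz":-13,"rx":0,"ry":0,"rz":0},{"dx":12,"dy":0,"dz":-14,"rx":0,"ry":0,"rz":0},{"dx":12,"dy":0,"dz":-14,"rx":0,"ry":0,"rz":0}]}}

```text
time: 11.8
tcp_pos: [0.5327, -0.2673, 0.253]
orientation: [-1.144, -1.858, -0.658]
contact_force: [-0.1, -1.3, 1.9]
width: 0.0853
grasp_force: 0.0
```

```bash
cat >> h.py <<'E'
PSI=-.049; KY=np.array([-np.sin(PSI),np.cos(PSI),0])
KC=np.array([.4624,.1953,.0865]); KOFF=dict(round=.099,bar=.033,square=-.033,cross=-.099)
def key(n,back,s=1):
    R=tool(PSI,np.deg2rad(55),s); return KC+KOFF[n]*KY-back*R[:,2],R
E
python3 - <<'E'
from h import *
s=bot.state(); q=s["joint_positions"]; print(q.round(2))
a=bot.get_image("top"); b=bot.get_image("scene")
for p in(a,b):
    for t in("master","round_key_top","square_key_top","bar_key_top","cross_key_top","lamp_bar","console"): print(t,[(np.round(x["location"],4).tolist(),round(x["score"],2)) for x in bot.place_of(p,t)[:1]])
for sg in(1,-1):
  for n in("round","square","bar"):
    for k in(.13,.03,-.009):
        p,R=key(n,k,sg); r=ik(p,R,None,q); print(sg,n,k,*r)
p,R=key("round",.13,1); move(p,R)
E
```

```text
[-0.77  0.86  0.86  0.43  2.38 -1.07]
master [([0.5159, -0.2351, 0.0276], 0.65)]
round_key_top [([0.4665, 0.293, 0.0906], 0.78)]
square_key_top [([0.4624, 0.163, 0.0864], 0.87)]
bar_key_top [([0.4653, 0.2294, 0.0879], 0.83)]
cross_key_top []
lamp_bar [([0.4531, 0.0994, 0.0881], 0.59)]
console [([0.4732, 0.1886, -0.0014], 0.59)]
master [([0.5187, -0.2363, 0.0305], 0.63)]
round_key_top [([0.4647, 0.2933, 0.0883], 0.41)]
square_key_top [([0.4578, 0.1603, 0.0843], 0.68)]
bar_key_top [([0.4628, 0.227, 0.088], 0.53)]
cross_key_top [([0.4592, 0.0919, 0.087], 0.58)]
lamp_bar [([0.4492, 0.1961, 0.2263], 0.85)]
console [([0.4651, 0.1951, 0.0026], 0.83)]
1 round 0.13 [ 0.73 -0.14  2.11 -0.6   0.8  -0.45] 2.7427710005815485e-30
1 round 0.03 [ 0.63  0.09  2.09 -0.72  0.58 -0.35] 2.602232281420966e-31
1 round -0.009 [ 0.6   0.19  2.07 -0.8   0.51 -0.29] 3.3453518990729504e-29
1 square 0.13 [ 0.38 -0.44  2.32 -0.37  0.73 -0.93] 5.600062610481223e-30
1 square 0.03 [ 0.3  -0.12  2.3  -0.5   0.42 -0.82] 1.2281152887262625e-20
1 square -0.009 [ 0.28  0.01  2.28 -0.62  0.32 -0.71] 1.0383245044316138e-30
[... 246 characters left out ...]
.11 -0.6   0.8   2.69] 8.401960364523595e-27
-1 round 0.03 [ 0.63  0.09  2.09 -0.72  0.58  2.79] 1.0125118648326869e-26
-1 round -0.009 [ 0.59  0.19  2.07 -0.77  0.51  2.82] 0.00010359971879730635
-1 square 0.13 [ 0.38 -0.44  2.32 -0.37  0.73  2.21] 6.971390934726773e-30
-1 square 0.03 [ 0.3  -0.12  2.3  -0.5   0.42  2.33] 4.355173091717464e-30
-1 square -0.009 [ 0.28  0.01  2.28 -0.62  0.32  2.43] 3.554718991010902e-30
-1 bar 0.13 [ 0.58 -0.28  2.22 -0.52  0.76  2.5 ] 4.9025299050761615e-31
-1 bar 0.03 [ 0.49 -0.01  2.21 -0.66  0.5   2.62] 9.098168288923755e-31
-1 bar -0.009 [ 0.45  0.1   2.18 -0.76  0.42  2.71] 1.5256531266801153e-25
d [24.08 12.65 51.57] r [ 0.255 -1.481 -1.153] rows 15.2
```

```bash
python3 - <<'E'
from h import *
from scipy.spatial.transform import Slerp
s=bot.state(); q=s["joint_positions"]; R0=Ro.from_rotvec(s["orientation"])
pt,Rt=key("round",.13,1)
S=Slerp([0,1],Ro.from_matrix(np.stack([R0.as_matrix(),Rt])))
for W,f in(([.45,-.16,.30],.3),([.36,-.05,.31],.6),([.36,.12,.25],.85)):
    Rw=S(f).as_matrix(); print(ik(np.array(W),Rw,None,q)); move(W,Rw)
E
```

```text
(array([-0.68,  0.28,  1.42,  0.26,  1.98, -1.46]), np.float64(8.015720428539676e-30))
d [11.44 -2.55  8.53] r [ 0.076 -0.444 -0.346] rows 4.5
(array([-0.58, -0.34,  1.91,  0.22,  1.64, -1.69]), np.float64(1.9316574627785712e-17))
d [19.27 -5.73 20.  ] r [ 0.153 -0.889 -0.692] rows 9.1
(array([ 0.09, -0.58,  2.21,  0.  ,  1.12, -1.28]), np.float64(5.608228344000543e-26))
d [21.74  1.82 36.19] r [ 0.217 -1.259 -0.98 ] rows 12.9
```

Emit:
{"api": "play_rows", "payload": {"rows": [{"dx":2.5,"dy":-0.6,"dz":1.9,"rx":0.015,"ry":-0.09,"rz":-0.07},{"dx":5,"dy":-1.1,"dz":3.7,"rx":0.03,"ry":-0.18,"rz":-0.14},{"dx":7.5,"dy":-1.7,"dz":5.6,"rx":0.046,"ry":-0.27,"rz":-0.21},{"dx":9.8,"dy":-2.2,"dz":7.3,"rx":0.06,"ry":-0.36,"rz":-0.28},{"dx":11.4,"dy":-2.6,"dz":8.8,"rx":0.076,"ry":-0.444,"rz":-0.346},{"dx":13,"dy":-3.2,"dz":11,"rx":0.091,"ry":-0.53,"rz":-0.415},{"dx":14.6,"dy":-3.8,"dz":13.2,"rx":0.107,"ry":-0.62,"rz":-0.485},{"dx":16.2,"dy":-4.4,"dz":15.4,"rx":0.122,"ry":-0.71,"rz":-0.55},{"dx":17.8,"dy":-5.1,"dz":17.7,"rx":0.138,"ry":-0.8,"rz":-0.62},{"dx":19.2,"dy":-5.7,"dz":20,"rx":0.153,"ry":-0.889,"rz":-0.692}], "hand": -1}}

```text
time: 13.43
tcp_pos: [0.3599, -0.0493, 0.3104]
orientation: [0.693, 3.024, 0.355]
contact_force: [-0.9, 0.5, 1.3]
width: 0.0
grasp_force: 0.0
```

```bash
python3 - <<'E'
from h import *
s=bot.state(); print(s["joint_positions"].round(2))
pt,Rt=key("round",.13,1); move(pt,Rt); move([.36,.12,.25],Rt)
E
```

```text
[-0.58 -0.34  1.91  0.22  1.63 -1.69]
d [11.66 29.16 19.17] r [ 0.101 -0.586 -0.457] rows 8.8
d [ 7.11 13.47  9.55] r [ 0.101 -0.586 -0.457] rows 6.0
```

Emit:
{"api": "play_rows", "payload": {"rows": [{"dx":1.2,"dy":2.3,"dz":1.6,"rx":0.012,"ry":-0.07,"rz":-0.055},{"dx":2.4,"dy":4.6,"dz":3.2,"rx":0.025,"ry":-0.145,"rz":-0.115},{"dx":3.6,"dy":6.8,"dz":4.8,"rx":0.038,"ry":-0.22,"rz":-0.17},{"dx":4.8,"dy":9,"dz":6.4,"rx":0.05,"ry":-0.29,"rz":-0.23},{"dx":6,"dy":11.5,"dz":8,"rx":0.063,"ry":-0.365,"rz":-0.285},{"dx":7.1,"dy":13.5,"dz":9.6,"rx":0.075,"ry":-0.44,"rz":-0.34},{"dx":8.2,"dy":17,"dz":11.7,"rx":0.088,"ry":-0.51,"rz":-0.4},{"dx":9.2,"dy":20.3,"dz":14,"rx":0.101,"ry":-0.586,"rz":-0.457},{"dx":10.2,"dy":23.6,"dz":16,"rx":0.101,"ry":-0.586,"rz":-0.457},{"dx":11,"dy":27,"dz":18,"rx":0.101,"ry":-0.586,"rz":-0.457}]}}

```text
time: 14.27
tcp_pos: [0.3835, 0.258, 0.2038]
orientation: [0.062, 2.535, -0.015]
contact_force: [0.9, -2.2, 0.1]
width: 0.0002
grasp_force: 0.0
```

```bash
python3 - <<'E'
from h import *
s=bot.state(); print(s["joint_positions"].round(2))
for k in(.13,.04): move(*key("round",k,1))
E
```

```text
[ 0.66 -0.25  2.17 -0.53  0.81 -0.57]
d [0.02 4.02 1.32] r [ 0.003 -0.005 -0.001] rows 1.0
d [-0.02  3.99 10.32] r [ 0.003 -0.005 -0.001] rows 2.7
```

Emit:
{"api": "play_rows", "payload": {"rows": [{"dx":0,"dy":2,"dz":0.5,"rx":0,"ry":0,"rz":0},{"dx":0,"dy":4,"dz":1.5,"rx":0,"ry":0,"rz":0},{"dx":0,"dy":4,"dz":3.5,"rx":0,"ry":0,"rz":0},{"dx":0,"dy":4,"dz":5.5,"rx":0,"ry":0,"rz":0},{"dx":0,"dy":4,"dz":7.5,"rx":0,"ry":0,"rz":0},{"dx":0,"dy":4,"dz":9.5,"rx":0,"ry":0,"rz":0},{"dx":0,"dy":4,"dz":10.3,"rx":0,"ry":0,"rz":0},{"dx":0,"dy":4,"dz":10.3,"rx":0,"ry":0,"rz":0}]}}

```text
time: 14.93
tcp_pos: [0.4461, 0.292, 0.1182]
orientation: [0.068, 2.539, -0.02]
contact_force: [-0.3, 0.2, 0.3]
width: -0.0
grasp_force: 0.0
```

```bash
python3 - <<'E'
from h import *
import cv2
s=bot.state(); print(s["joint_positions"].round(2))
for k in(0,): move(*key("round",k,1))
a=bot.get_image("scene"); cv2.imwrite("pics/s5.png",cv2.resize(a["color"][100:265,290:510],(800,600),interpolation=2))
E
```

```text
[ 0.63  0.07  2.09 -0.68  0.6  -0.39]
d [0.06 0.33 3.81] r [-0.002 -0.009 -0.004] rows 0.9
```

View pics/s5.png

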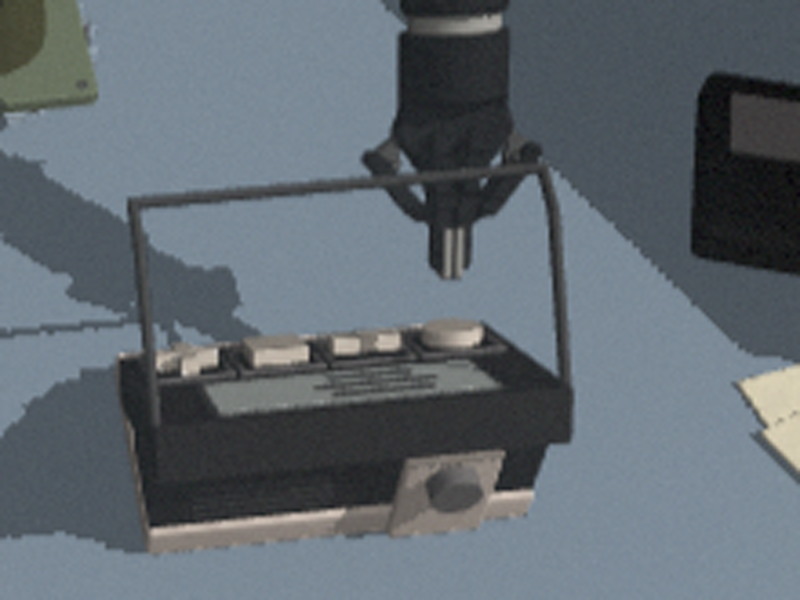

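The tool is lined up over the round key: tip at (453,275) in the crop, key at (453,335), clear of the lamp bar.

Emit:
{"api": "play_rows", "payload": {"rows": [{"dx":0,"dy":0.2,"dz":1,"rx":0,"ry":0,"rz":0},{"dx":0,"dy":0.3,"dz":2,"rx":0,"ry":0,"rz":0},{"dx":0,"dy":0.3,"dz":2.8,"rx":0,"ry":0,"rz":0},{"dx":0,"dy":0.3,"dz":3.3,"rx":0,"ry":0,"rz":0},{"dx":0,"dy":0.3,"dz":3.6,"rx":0,"ry":0,"rz":0},{"dx":0,"dy":0.3,"dz":3.9,"rx":0,"ry":0,"rz":0},{"dx":0,"dy":0.3,"dz":4.1,"rx":0,"ry":0,"rz":0},{"dx":0,"dy":0.3,"dz":4.3,"rx":0,"ry":0,"rz":0},{"dx":0,"dy":0.3,"dz":4.3,"rx":0,"ry":0,"rz":0}]}}

```text
time: 15.73
tcp_pos: [0.4712, 0.2951, 0.0848]
orientation: [0.067, 2.536, -0.016]
contact_force: [-1.4, 0.2, 2.5]
width: -0.0001
grasp_force: 1.6
```

Emit:
{"api": "play_rows", "payload": {"rows": [{"dx":0,"dy":0,"dz":0.15,"rx":0,"ry":0,"rz":0},{"dx":0,"dy":0,"dz":0.3,"rx":0,"ry":0,"rz":0},{"dx":0,"dy":0,"dz":0.45,"rx":0,"ry":0,"rz":0},{"dx":0,"dy":0,"dz":0.5,"rx":0,"ry":0,"rz":0},{"dx":0,"dy":0,"dz":0.5,"rx":0,"ry":0,"rz":0},{"dx":0,"dy":0,"dz":0.5,"rx":0,"ry":0,"rz":0}]}}

```text
time: 16.23
tcp_pos: [0.4741, 0.295, 0.0807]
orientation: [0.067, 2.536, -0.016]
contact_force: [-1.9, 0.5, 5.1]
width: 0.0001
grasp_force: 2.8
```

```bash
python3 - <<'E'
from h import *
for i in range(3):
    bot.get_image("top"); s=bot.state(); R=Ro.from_rotvec(s["orientation"]).as_matrix(); print(s["contact_force"]@R, s["tcp_pos"])
move(*key("round",0,1))
E
```

```text
[-0.74486216 -0.41511938 -5.26985319] [0.47404286 0.29498965 0.08072937]
[-0.68805768 -0.31568831 -5.92199005] [0.47405511 0.29499107 0.08076457]
[-0.41370501 -0.96626591 -4.80347252] [0.47407557 0.29500479 0.08078902]
d [ 0.23 -0.12 -0.86] r [ 0.001 -0.006 -0.004] rows 0.2
```

Emit:
{"api": "play_rows", "payload": {"rows": [{"dx":0,"dy":0,"dz":0.08,"rx":0,"ry":0,"rz":0},{"dx":0,"dy":0,"dz":0.08,"rx":0,"ry":0,"rz":0},{"dx":0,"dy":0,"dz":0.08,"rx":0,"ry":0,"rz":0}]}}

```text
time: 16.63
tcp_pos: [0.4743, 0.295, 0.0805]
orientation: [0.067, 2.536, -0.016]
contact_force: [-7.3, -0.8, 9.9]
width: -0.0003
grasp_force: 6.1
```

Emit:
{"api": "play_rows", "payload": {"rows": [{"dx":0,"dy":0,"dz":-0.3,"rx":0,"ry":0,"rz":0},{"dx":0,"dy":0,"dz":-0.8,"rx":0,"ry":0,"rz":0},{"dx":0,"dy":0,"dz":-1.5,"rx":0,"ry":0,"rz":0},{"dx":0,"dy":0,"dz":-2.5,"rx":0,"ry":0,"rz":0},{"dx":0,"dy":0,"dz":-3.7,"rx":0,"ry":0,"rz":0},{"dx":0,"dy":0,"dz":-4.2,"rx":0,"ry":0,"rz":0},{"dx":0,"dy":0,"dz":-4.2,"rx":0,"ry":0,"rz":0}]}}

```text
time: 17.22
tcp_pos: [0.4501, 0.2964, 0.1154]
orientation: [0.067, 2.535, -0.015]
contact_force: [-0.0, -0.0, -0.2]
width: 0.0001
grasp_force: 0.0
```

```bash
python3 - <<'E'
from h import *
print(bot.state()["joint_positions"].round(2))
for k in(.03,0): move(*key("square",k,1))
E
```

```text
[ 0.63  0.09  2.09 -0.7   0.59 -0.37]
d [  0.19 -13.34   0.33] r [ 0.002 -0.005 -0.004] rows 3.2
d [  0.17 -13.34   3.33] r [ 0.002 -0.005 -0.004] rows 3.3
```

The round key bottomed out at about 12 N and was released. Next is the square key.

Emit:
{"api": "play_rows", "payload": {"rows": [{"dx":0.1,"dy":-2,"dz":-0.3,"rx":0,"ry":0,"rz":0},{"dx":0.1,"dy":-4.5,"dz":-0.3,"rx":0,"ry":0,"rz":0},{"dx":0.1,"dy":-7,"dz":-0.3,"rx":0,"ry":0,"rz":0},{"dx":0.2,"dy":-9.5,"dz":-0.3,"rx":0,"ry":0,"rz":0},{"dx":0.2,"dy":-11.8,"dz":-0.3,"rx":0,"ry":0,"rz":0},{"dx":0.2,"dy":-13.3,"dz":0,"rx":0,"ry":0,"rz":0},{"dx":0.2,"dy":-13.3,"dz":0.3,"rx":0,"ry":0,"rz":0},{"dx":0.2,"dy":-13.3,"dz":0.3,"rx":0,"ry":0,"rz":0}]}}

```text
time: 17.88
tcp_pos: [0.4435, 0.1622, 0.1097]
orientation: [0.07, 2.537, -0.017]
contact_force: [0.3, -0.1, 0.5]
width: 0.0001
grasp_force: 0.0
```

```bash
python3 - <<'E'
from h import *
print(bot.state()["joint_positions"].round(2))
move(*key("square",0,1))
a=bot.get_image("scene")
import cv2; cv2.imwrite("pics/s6.png",cv2.resize(a["color"][100:265,290:510],(800,600),interpolation=2))
E
```

```text
[ 0.3  -0.11  2.3  -0.49  0.43 -0.83]
d [-0.1   0.1   2.89] r [-0.    -0.007 -0.006] rows 0.7
```

View pics/s6.png

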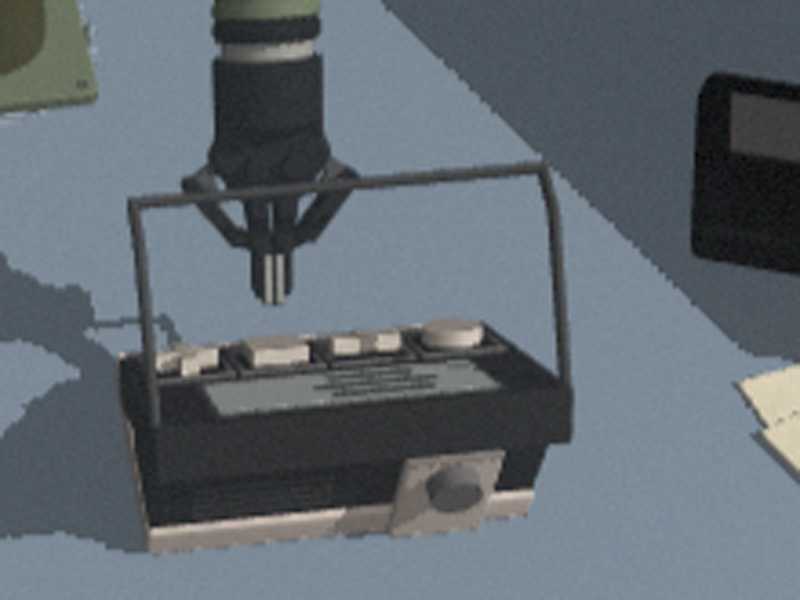

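The tip at (272,300) in the crop is over the square key at (277,350), and all keys are out.

Emit:
{"api": "play_rows", "payload": {"rows": [{"dx":0,"dy":0.1,"dz":1,"rx":0,"ry":0,"rz":0},{"dx":0,"dy":0.1,"dz":2,"rx":0,"ry":0,"rz":0},{"dx":0,"dy":0.1,"dz":2.5,"rx":0,"ry":0,"rz":0},{"dx":0,"dy":0.1,"dz":2.8,"rx":0,"ry":0,"rz":0},{"dx":0,"dy":0.1,"dz":3.1,"rx":0,"ry":0,"rz":0},{"dx":0,"dy":0.1,"dz":3.4,"rx":0,"ry":0,"rz":0},{"dx":0,"dy":0.1,"dz":3.6,"rx":0,"ry":0,"rz":0},{"dx":0,"dy":0.1,"dz":3.6,"rx":0,"ry":0,"rz":0},{"dx":0,"dy":0.1,"dz":3.6,"rx":0,"ry":0,"rz":0}]}}

```text
time: 18.68
tcp_pos: [0.464, 0.1635, 0.0808]
orientation: [0.067, 2.536, -0.016]
contact_force: [-3.4, 3.2, 3.4]
width: 0.0001
grasp_force: 2.1
```

Emit:
{"api": "play_rows", "payload": {"rows": [{"dx":0,"dy":0,"dz":0.1,"rx":0,"ry":0,"rz":0},{"dx":0,"dy":0,"dz":0.15,"rx":0,"ry":0,"rz":0},{"dx":0,"dy":0,"dz":0.15,"rx":0,"ry":0,"rz":0},{"dx":0,"dy":0,"dz":0.15,"rx":0,"ry":0,"rz":0}]}}

```text
time: 19.02
tcp_pos: [0.465, 0.1633, 0.0797]
orientation: [0.067, 2.536, -0.016]
contact_force: [-4.2, 3.7, 3.5]
width: -0.0002
grasp_force: 2.4
```

Emit:
{"api": "play_rows", "payload": {"rows": [{"dx":0,"dy":0,"dz":0.1,"rx":0,"ry":0,"rz":0},{"dx":0,"dy":0,"dz":0.15,"rx":0,"ry":0,"rz":0},{"dx":0,"dy":0,"dz":0.15,"rx":0,"ry":0,"rz":0},{"dx":0,"dy":0,"dz":0.15,"rx":0,"ry":0,"rz":0}]}}

```text
time: 19.35
tcp_pos: [0.4658, 0.1632, 0.0784]
orientation: [0.067, 2.536, -0.016]
contact_force: [-3.9, 3.0, 3.1]
width: 0.0002
grasp_force: 2.7
```

```bash
python3 - <<'E'
from h import *
for i in range(3):
    bot.get_image("top"); s=bot.state(); R=Ro.from_rotvec(s["orientation"]).as_matrix(); print((s["contact_force"]@R).round(1), s["tcp_pos"],s["torque"].round(2))
move(*key("square",0,1))
E
```

```text
[ 1.9  2.6 -5.2] [0.46582982 0.16323552 0.07843132] [0.47 0.5  0.28]
[ 1.8  3.3 -5.3] [0.46582314 0.16323418 0.07842614] [0.52 0.54 0.32]
[ 1.6  3.4 -5.3] [0.46583729 0.16324483 0.07845208] [0.48 0.55 0.33]
d [-0.05 -0.11 -0.95] r [ 0.001 -0.006 -0.004] rows 0.2
```

Emit:
{"api": "play_rows", "payload": {"rows": [{"dx":0,"dy":0,"dz":0.1,"rx":0,"ry":0,"rz":0},{"dx":0,"dy":0,"dz":0.12,"rx":0,"ry":0,"rz":0},{"dx":0,"dy":0,"dz":0.12,"rx":0,"ry":0,"rz":0}]}}

```text
time: 19.75
tcp_pos: [0.4662, 0.1632, 0.0779]
orientation: [0.067, 2.535, -0.016]
contact_force: [-13.3, 3.1, 15.5]
width: 0.0001
grasp_force: 10.1
```

Emit:
{"api": "play_rows", "payload": {"rows": [{"dx":0,"dy":0,"dz":-0.3,"rx":0,"ry":0,"rz":0},{"dx":0,"dy":0,"dz":-0.8,"rx":0,"ry":0,"rz":0},{"dx":0,"dy":0,"dz":-1.5,"rx":0,"ry":0,"rz":0},{"dx":0,"dy":0,"dz":-2.5,"rx":0,"ry":0,"rz":0},{"dx":0,"dy":0,"dz":-3.7,"rx":0,"ry":0,"rz":0},{"dx":0,"dy":0,"dz":-4.2,"rx":0,"ry":0,"rz":0},{"dx":0,"dy":0,"dz":-4.2,"rx":0,"ry":0,"rz":0}]}}

```text
time: 20.33
tcp_pos: [0.443, 0.1641, 0.1132]
orientation: [0.068, 2.534, -0.016]
contact_force: [0.7, 0.3, -0.1]
width: -0.0001
grasp_force: 0.0
```

```bash
python3 - <<'E'
from h import *
print(bot.state()["joint_positions"].round(2))
for k in(.03,0): move(*key("bar",k,1))
E
```

```text
[ 0.3  -0.12  2.3  -0.48  0.43 -0.83]
d [0.1  6.51 0.22] r [ 0.001 -0.004 -0.005] rows 1.6
d [0.08 6.5  3.22] r [ 0.001 -0.004 -0.005] rows 1.7
```

Emit:
{"api": "play_rows", "payload": {"rows": [{"dx":0.1,"dy":2,"dz":-0.2,"rx":0,"ry":0,"rz":0},{"dx":0.1,"dy":4.5,"dz":-0.2,"rx":0,"ry":0,"rz":0},{"dx":0.1,"dy":6.2,"dz":-0.2,"rx":0,"ry":0,"rz":0},{"dx":0.1,"dy":6.5,"dz":0.2,"rx":0,"ry":0,"rz":0},{"dx":0.1,"dy":6.5,"dz":1.2,"rx":0,"ry":0,"rz":0},{"dx":0.1,"dy":6.5,"dz":2.2,"rx":0,"ry":0,"rz":0},{"dx":0.1,"dy":6.5,"dz":2.7,"rx":0,"ry":0,"rz":0},{"dx":0.1,"dy":6.5,"dz":2.7,"rx":0,"ry":0,"rz":0}]}}

```text
time: 21.0
tcp_pos: [0.46, 0.2271, 0.0875]
orientation: [0.068, 2.539, -0.019]
contact_force: [-0.6, -0.8, 0.2]
width: -0.0001
grasp_force: 0.0
```

```bash
python3 - <<'E'
from h import *
move(*key("bar",0,1))
E
```

```text
d [-0.27  0.13  0.3 ] r [-0.001 -0.009 -0.004] rows 0.1
```

Emit:
{"api": "play_rows", "payload": {"rows": [{"dx":-0.25,"dy":0.1,"dz":0,"rx":0,"ry":0,"rz":0},{"dx":-0.25,"dy":0.1,"dz":0.2,"rx":0,"ry":0,"rz":0},{"dx":-0.25,"dy":0.1,"dz":0.4,"rx":0,"ry":0,"rz":0},{"dx":-0.25,"dy":0.1,"dz":0.6,"rx":0,"ry":0,"rz":0},{"dx":-0.25,"dy":0.1,"dz":0.8,"rx":0,"ry":0,"rz":0},{"dx":-0.25,"dy":0.1,"dz":1.0,"rx":0,"ry":0,"rz":0},{"dx":-0.25,"dy":0.1,"dz":1.1,"rx":0,"ry":0,"rz":0},{"dx":-0.25,"dy":0.1,"dz":1.1,"rx":0,"ry":0,"rz":0}]}}

```text
time: 21.67
tcp_pos: [0.4696, 0.2291, 0.0822]
orientation: [0.067, 2.535, -0.016]
contact_force: [-0.2, -0.8, 5.2]
width: -0.0
grasp_force: 2.2
```

Emit:
{"api": "play_rows", "payload": {"rows": [{"dx":0,"dy":0,"dz":0.1,"rx":0,"ry":0,"rz":0},{"dx":0,"dy":0,"dz":0.15,"rx":0,"ry":0,"rz":0},{"dx":0,"dy":0,"dz":0.15,"rx":0,"ry":0,"rz":0},{"dx":0,"dy":0,"dz":0.15,"rx":0,"ry":0,"rz":0}]}}

```text
time: 22.0
tcp_pos: [0.4703, 0.2291, 0.081]
orientation: [0.067, 2.535, -0.016]
contact_force: [-1.1, -2.3, 5.3]
width: 0.0002
grasp_force: 2.5
```

Emit:
{"api": "play_rows", "payload": {"rows": [{"dx":0,"dy":0,"dz":0.1,"rx":0,"ry":0,"rz":0},{"dx":0,"dy":0,"dz":0.15,"rx":0,"ry":0,"rz":0},{"dx":0,"dy":0,"dz":0.15,"rx":0,"ry":0,"rz":0},{"dx":0,"dy":0,"dz":0.15,"rx":0,"ry":0,"rz":0}]}}

```text
time: 22.33
tcp_pos: [0.4711, 0.2291, 0.08]
orientation: [0.067, 2.535, -0.016]
contact_force: [-2.9, -1.7, 7.7]
width: -0.0001
grasp_force: 4.0
```

The bar key is bottomed at about 8 N. Releasing and retreating.

Emit:
{"api": "play_rows", "payload": {"rows": [{"dx":0,"dy":0,"dz":0,"rx":0,"ry":0,"rz":0},{"dx":0,"dy":0,"dz":-0.3,"rx":0,"ry":0,"rz":0},{"dx":0,"dy":0,"dz":-0.8,"rx":0,"ry":0,"rz":0},{"dx":0,"dy":0,"dz":-1.5,"rx":0,"ry":0,"rz":0},{"dx":0,"dy":0,"dz":-3,"rx":0,"ry":0,"rz":0},{"dx":0,"dy":0,"dz":-5,"rx":0,"ry":0,"rz":0},{"dx":0,"dy":0,"dz":-7,"rx":0,"ry":0,"rz":0},{"dx":0,"dy":0,"dz":-8,"rx":0,"ry":0,"rz":0},{"dx":0,"dy":0,"dz":-8,"rx":0,"ry":0,"rz":0},{"dx":0,"dy":0,"dz":-8,"rx":0,"ry":0,"rz":0}]}}

```text
time: 23.17
tcp_pos: [0.4245, 0.2312, 0.1449]
orientation: [0.067, 2.536, -0.016]
contact_force: [1.2, -0.9, -0.6]
width: -0.0003
grasp_force: 0.0
```

```bash
python3 - <<'E'
from h import *
import cv2
a=bot.get_image("scene"); cv2.imwrite("pics/s7.png",a["color"])
for t in("master","master_mid","glass_center","mug","cleaner","gauge_case"): print(t,[np.round(x["location"],3).tolist() for x in bot.place_of(a,t)[:1]])
print(bot.state()["contact_force"])
E
```

```text
master [[0.52, -0.234, 0.028]]
master_mid [[0.515, -0.23, 0.077]]
glass_center [[0.518, -0.234, 0.032]]
mug []
cleaner [[0.754, -0.145, -0.001]]
gauge_case [[0.77, 0.203, -0.002]]
[ 0.82812134 -0.16200351  0.24792726]
```

View pics/s7.png

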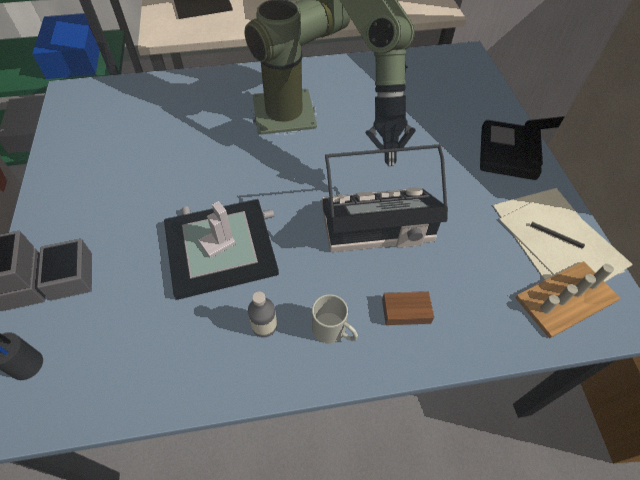

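The block stands on the pane at (218,235), the keys are out at (345–415,195), the bystanders haven't moved and the gripper is clear at (390,160).

```bash
python3 -c "
from station import bot
print(bot.hand_in())"
```

```text
the job is handed in; nothing more can be done
None
```

I stood the block upright near the middle of the glass pane and let go, then pressed and released the round, square and bar keys in that order, and handed the job in at about 23 s (of 67 s); hand-in returned no verdict.

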